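# Stir the topping nuts in the warm pan

## Task

Take the wooden spoon out of its steel holder and stir the nuts in the copper pan: put the blade down among them at the handle side of the pan, stir clockwise (seen from above) round a circle about halfway out from the middle of the pan's flat floor, two full turns, so that nuts of both kinds end up clearly away from where they lay. Then stand the spoon back in its holder, blade down, with every nut still in the pan and everything else on the counter left where it was.

Things in the scene. Friction and masses are not known exactly. Their poses are not given: they have to be found in the camera images.
- pan: Round copper pan with flaring wall (4 mm thick), fixed on the warming plate. Origin: centre of its underside, 30 mm above the table, z up. Flat inner floor 5 mm above it, 58 mm in radius; inner radius 83 mm at height 22 mm, 94 mm at the rim (60 mm). One brass handle, 16 mm thick, runs out along its own +x to 173 mm, top at most 64 mm above the origin. 6 nuts lie in it, away from the handle.
- pan_mid (a point): Centre of the pan's inner floor, 35 mm above the table; its axes are the pan's turned by 45 degrees (counter-clockwise seen from above), so the handle lies between its +x and -y axes.
- warmer: Square steel warming plate, 230 x 230 x 30 mm, fixed, under the pan. Origin: centre of its underside.
- holder: Open-topped upright steel holder in which the spoon stands, fixed. Origin: centre of its underside. Inside 66 mm (its x) by 42 mm (its y), walls 3 mm, 80 mm tall, inner floor 4 mm above the origin, foot plate 90 x 66 mm.
- spoon: Pale wooden stirring spoon, 163 mm long, loose, standing upright in the holder, handle up. Origin: centre of the foot of its blade (the end that stirs); z runs up along the handle. Flat straight-ended blade 30 mm (x) by 14 mm (y), 68 mm long; square handle 18 x 18 mm from 75 to 163 mm above the foot. 60 to 110 g.
- spoon_grip (a point): Point on the axis of the spoon's handle, 128 mm above its foot: a good place to hold it. Axes as the spoon.
- walnut0: Dark brown walnut, 27 mm thick, 29 mm long, loose, in the pan. Origin: its centre.
- walnut1: Dark brown walnut, 27 mm thick, 29 mm long, loose, in the pan. Origin: its centre.
- walnut2: Dark brown walnut, 27 mm thick, 29 mm long, loose, in the pan. Origin: its centre.
- hazel0: Pale hazelnut, 23 mm thick, 25 mm long, loose, in the pan. Origin: its centre.
- hazel1: Pale hazelnut, 23 mm thick, 25 mm long, loose, in the pan. Origin: its centre.
- hazel2: Pale hazelnut, 23 mm thick, 25 mm long, loose, in the pan. Origin: its centre.
- jar: Bystander: amber glass jar with a brass cap, 60 mm across, 95 mm tall. Origin: centre of its underside.
- bun: Bystander: sesame bun, 80 mm across, 45 mm tall, on a dark wooden board 12 mm thick. Origin: centre of its underside.
- bun_left: Bystander: sesame bun, 80 mm across, 45 mm tall, on the table at the left. Origin: centre of its underside.
- tongs: Bystander: steel bread tongs lying at the right, 230 mm long, 13 mm high. Origin: under their middle.
- shaker: Bystander: steel shaker, 44 mm across, 100 mm tall. Origin: centre of its underside.

How it is judged (in metres and radians):
On the way, in this order (a step that is already met when the one before it is completed fails the run):
1. stirring begins: the spoon's foot is down among the nuts (under 25 mm above the pan floor), off the pan's middle, in the quarter of the pan on the handle side (x of spoon in the frame of pan_mid above 0.01 m and y of spoon in the frame of pan_mid below -0.01 m and z of spoon in the frame of pan_mid between -0.005 and 0.025 m), for 0.04 s.
2. first turn: the spoon's foot is down among the nuts (under 25 mm above the pan floor), off the pan's middle, in the quarter of the pan a quarter turn clockwise from the handle (x of spoon in the frame of pan_mid below -0.01 m and y of spoon in the frame of pan_mid below -0.01 m and z of spoon in the frame of pan_mid between -0.005 and 0.025 m), for 0.04 s.
3. first turn: the spoon's foot is down among the nuts (under 25 mm above the pan floor), off the pan's middle, in the quarter of the pan opposite the handle (x of spoon in the frame of pan_mid below -0.01 m and y of spoon in the frame of pan_mid above 0.01 m and z of spoon in the frame of pan_mid between -0.005 and 0.025 m), for 0.04 s.
4. first turn: the spoon's foot is down among the nuts (under 25 mm above the pan floor), off the pan's middle, in the quarter of the pan three quarters of a turn clockwise from the handle (x of spoon in the frame of pan_mid above 0.01 m and y of spoon in the frame of pan_mid above 0.01 m and z of spoon in the frame of pan_mid between -0.005 and 0.025 m), for 0.04 s.
5. first turn complete: the spoon's foot is down among the nuts (under 25 mm above the pan floor), off the pan's middle, in the quarter of the pan on the handle side (all of step 1), for 0.04 s.
6. second turn: the spoon's foot is down among the nuts (under 25 mm above the pan floor), off the pan's middle, in the quarter of the pan a quarter turn clockwise from the handle (all of step 2), for 0.04 s.
7. second turn: the spoon's foot is down among the nuts (under 25 mm above the pan floor), off the pan's middle, in the quarter of the pan opposite the handle (all of step 3), for 0.04 s.
8. second turn: the spoon's foot is down among the nuts (under 25 mm above the pan floor), off the pan's middle, in the quarter of the pan three quarters of a turn clockwise from the handle (all of step 4), for 0.04 s.
9. second turn complete: the spoon's foot is down among the nuts (under 25 mm above the pan floor), off the pan's middle, in the quarter of the pan on the handle side (all of step 5), for 0.04 s.
At the end, for the whole second after the job is handed in: The spoon stands in its holder blade down (foot inside its walls and under 25 mm above its underside, leaning under 0.4 rad), released and at rest; all six nuts are in the pan; at least one walnut and one hazelnut lie over 20 mm from where they started (x of spoon in the frame of holder between -0.033 and 0.033 m and y of spoon in the frame of holder between -0.021 and 0.021 m and z of spoon in the frame of holder below 0.025 m and angle between spoon's own z axis and vertical below 0.4 rad and linear speed of spoon below 0.03 m/s and horizontal distance between each of walnut0, walnut1, walnut2, hazel0, hazel1, hazel2 and pan_mid below 0.095 m and z of each of walnut0, walnut1, walnut2, hazel0, hazel1, hazel2 in the frame of pan_mid below 0.06 m and distance of any of walnut0, walnut1, walnut2 from where it was at the start of the episode above 0.02 m and distance of any of hazel0, hazel1, hazel2 from where it was at the start of the episode above 0.02 m); the robot touches nothing.
It fails at once if the amber glass jar with a brass cap is moved more than 40 mm or tipped over (distance of jar from where it was at the start of the episode above 0.04 m or angle between jar's own z axis and vertical above 0.5 rad).
It fails at once if the sesame bun on the small dark board is moved more than 40 mm or tipped over (distance of bun from where it was at the start of the episode above 0.04 m or angle between bun's own z axis and vertical above 0.5 rad).
It fails at once if the sesame bun on the table is moved more than 40 mm or tipped over (distance of bun_left from where it was at the start of the episode above 0.04 m or angle between bun_left's own z axis and vertical above 0.5 rad).
It fails at once if the steel bread tongs is moved more than 40 mm or tipped over (distance of tongs from where it was at the start of the episode above 0.04 m or angle between tongs's own z axis and vertical above 0.5 rad).
It fails at once if the steel shaker is moved more than 40 mm or tipped over (distance of shaker from where it was at the start of the episode above 0.04 m or angle between shaker's own z axis and vertical above 0.5 rad).
It also fails if it takes over 67 s, if anything falls off the work surface, if the arm or the gripper's body presses on something with over 40 N, if the wrist force passes 120 N, or if a joint passes its speed limit or range.

## Robot

A 6-joint arm with a two-finger parallel gripper is mounted at the origin on the work surface. World frame = base frame: x ahead of the robot, y to its left, z up, the work surface at z = 0. Lengths are in m, angles in degrees, forces in N, time in s.
With the tool pointing down it reaches from about 0.4 to 0.825 m from the base axis. Payload 7 kg.
Tool frame: the origin (TCP) lies on the centre line of the jaws, within the pads' length; the fingertips stand 19 mm ahead of it and the grasp point (between the pads) is the TCP; z points along the fingers, y is the line along which they close (so a half turn about z gives the same grasp; the last joint's range is limited). The gripper opens to 88 mm and grips with 3 to 60 N. Pads are 19 mm wide; open, the fingers measure 130 mm over their backs; the gripper's body (78 mm by 193 mm) begins 47 mm behind the grasp point.
Start: joints at [80.22, 20.546, 0.682, 0, -70.136, -16.507], TCP at [0.299, 0.605, 0.246] pointing down, gripper open.
Joint ranges: [-176.03, 176.03], [-82.01, 121.73], [-58.28, 71.71], [-173.87, 95.51], [-174.79, -0.11], [-173.66, 173.66]. Speed limits (degrees/s): [136.94, 136.94, 172.46, 180, 180, 180].

## Interface

Orientations are given as [roll, pitch, yaw] about the fixed x, y, z axes, in that order (R = Rz(yaw) Ry(pitch) Rx(roll)).
In Python, from plant import ctrl gives the robot as it stands.
- The arm moves only by the tool move_arm, never from a script. Its argument "motion" is a list of rows, each a list of 3 entries, a list of its own where there are three numbers: the shift along the tool's x, y, z in mm, then the turn, a rotation vector about the tool's x, y, z in degrees, then the closure, from 0 (fully open) to 1 (shut). A call has 1 to 10 rows; each row is the pose to reach, as a shift and turn from the pose commanded when the call began, along the tool's axes at that moment; what a row does not reach only later rows make up. A row lasts 1/12 s, in which the tool goes at most 41.7 mm and 7.16 degrees, less where a joint would pass 70% of its speed; a pose out of reach is approached as far as the arm can. A call with a gripper value outside its range is refused whole. The fingers move at their own pace and stop on an object; the grip force is fixed at half the most. Time passes only in rows, so rows that repeat a pose let the fingers close. It gives the time, the measured TCP pose, the force, the opening and the grip force at its end, in the units of the state.
- ctrl.get_obs(): the state, without advancing time (a new reading comes with each control period).
- ctrl.snapshot(name): name is "side" or "top" or "wrist"; returns a dict with "color" (384x512x3 uint8, blue, green, red), "camera_matrix" (3x3 intrinsics, pixels), "cam_to_world" (4x4, takes a point from camera to world coordinates). Camera axes: x right, y up, looking along -z (the intrinsics and any distortion apply to the point x, -y, -z); pixel columns grow to the right and rows downward; lengths in m; the calibration is good to about 2 mm. A picture is of the moment at which its call begins. There is no depth.
- ctrl.close_job(): hands the job in; it is judged then, once.
The state is a dict: "clock": time; "joint_pos": joint angles; "qvel": joint speeds; "tau": joint torques, N m; "tool_pos": TCP position; "orientation": TCP orientation; "force": force on the tool from outside, world axes, zero at the start; "moment": the same for the moment, N m; "opening": finger opening in m; "gripper_force": force on a finger pad.
Only numpy, scipy, OpenCV 4.12 (cv2) and the standard library are available. Lean on these libraries where they do the work, as an engineer would, in place of code of your own. Each camera call takes 0.05 s, during which the arm holds its last target. There are 200 camera calls.

## Working session

There is one attempt and no reset: what is moved stays moved. The work goes in short steps, Python scripts to look and compute and a tool call to move; the robot and the scene stay as the last step left them, time stands still between calls to the robot, and variables do not carry over. Pictures are saved under pics/ and viewed, at most 10 in all, crops included, and the job is handed in when it is done.

Besides the shell and the picture viewer there is one more tool, called after "Call:" as a command line: name --argument value ..., lists and objects as JSON in quotes. move_arm: Moves the arm, as the interface text tells. Its arguments: {"type":"object","properties":{"motion":{"type":"array"}},"required":["motion"]}

```bash
mkdir -p pics; ls; python3 - <<'E'
from plant import ctrl
import cv2,numpy as np
o=ctrl.get_obs(); print(o)
for n in ["side","top"]:
    s=ctrl.snapshot(n); cv2.imwrite(f"pics/{n}0.png",s["color"])
    np.savez(f"pics/{n}0.npz",**{k:s[k] for k in("camera_matrix","cam_to_world")}); print(n,s["camera_matrix"].tolist(),np.round(s["cam_to_world"],3).tolist(),s.keys())
E
```

```text
pics
{'clock': 0.0, 'joint_pos': array([ 8.02206062e+01,  2.05920038e+01,  6.32708780e-01, -1.92277482e-02,
       -7.01352815e+01, -1.65082879e+01]), 'qvel': array([-0.0614019 , -0.0776185 ,  0.01675477,  0.01361756,  0.06573263,
       -0.01345622]), 'tau': array([ 1.68687733e-03, -5.82721066e+01,  2.93046981e+01,  6.99675232e+00,
        7.06955689e-03, -1.59748488e-04]), 'tool_pos': array([0.29875145, 0.60477222, 0.24461096]), 'orientation': array([ 1.79904186e+02, -9.54672546e-03, -2.62942223e+01]), 'force': array([ 0.73426811, -0.75124925,  0.07971344]), 'moment': array([-0.02296077, -0.01014037,  0.00672472]), 'gripper_force': 0.0, 'opening': 0.08746267345638799}
side [[392.571122365016, 0.0, 256.1606242515636], [0.0, 392.571122365016, 190.49934658049767], [0.0, 0.0, 1.0]] [[0.93, 0.217, -0.297, 0.045], [-0.367, 0.592, -0.717, -0.998], [0.02, 0.776, 0.631, 0.954], [0.0, 0.0, 0.0, 1.0]] dict_keys(['color', 'camera_matrix', 'cam_to_world'])
top [[424.83267522464257, 0.0, 262.6274657710942], [0.0, 424.83267522464257, 193.06627191553088], [0.0, 0.0, 1.0]] [[-0.096, 0.975, -0.201, 0.202], [-0.995, -0.094, 0.015, 0.008], [-0.004, 0.202, 0.979, 1.393], [0.0, 0.0, 0.0, 1.0]] dict_keys(['color', 'camera_matrix', 'cam_to_world'])
```

View pics/side0.png

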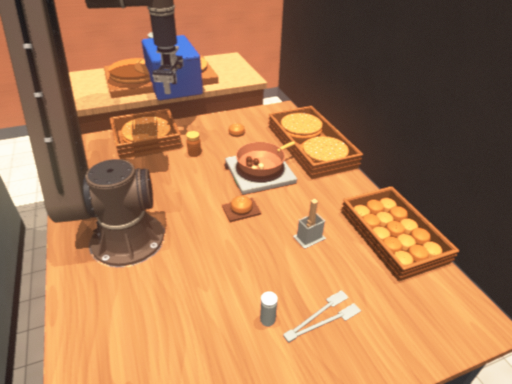

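View pics/top0.png

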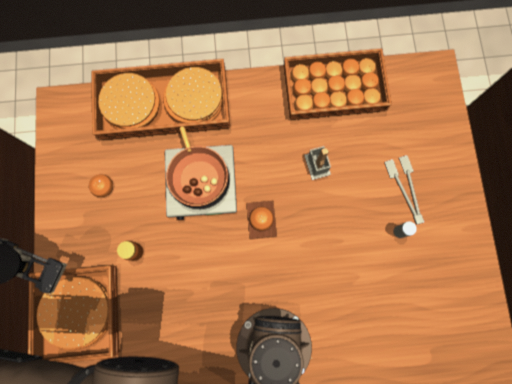

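The overview shows the pan at about (198,178) in the top view and (262,160) in the side view. The holder with the spoon is at (318,163) top and (311,232) side. I'll look closer with a single mosaic.

```bash
python3 - <<'E'
import cv2,numpy as np
a=cv2.imread("pics/top0.png");b=cv2.imread("pics/side0.png")
def c(im,x,y,w,h,f): return cv2.resize(im[y:y+h,x:x+w],None,fx=f,fy=f,interpolation=cv2.INTER_CUBIC)
up=np.hstack([c(a,158,120,80,60*5//5+15,5)[:300] if 0 else c(a,155,120,100,100,4)[:300*4//3][:400], c(b,216,130,100,100,4)[:400]])
dn=np.hstack([c(a,300,142,40,20*2+0,10)[:200*2], c(b,290,195,40,55,10)[:400]])
cv2.imwrite("pics/m1.png",up)
dn=np.hstack([c(a,300,140,40,45,10),c(b,292,197,40,55,10)[:450]*0+c(b,292,199,40,45,10)])
cv2.imwrite("pics/m2.png",dn); print(up.shape,dn.shape)
E
```

```text
(400, 800, 3) (450, 800, 3)
```

View pics/m1.png

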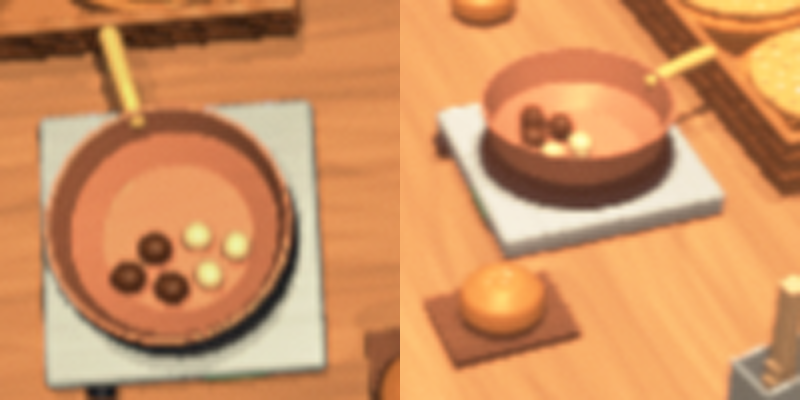

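View pics/m2.png

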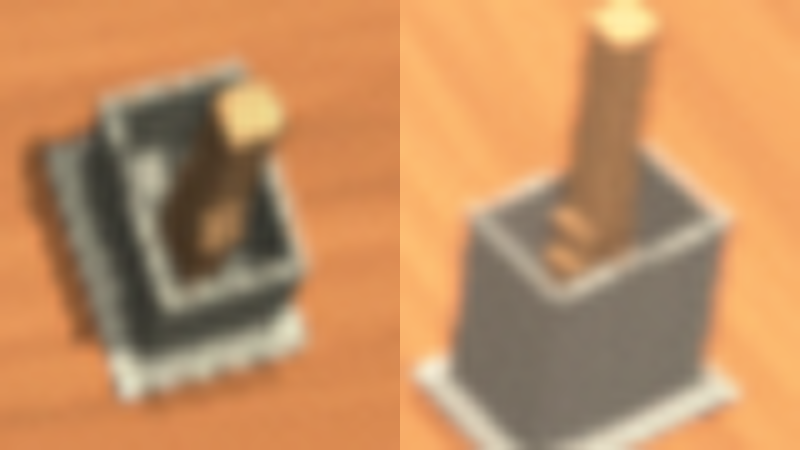

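The mosaics show the holder rim corners, the spoon's handle top, the pan's rim and floor, and its handle; the nuts lie opposite the handle. Next I triangulate these.

```bash
cat > h.py <<'E'
import numpy as np,cv2
C={n:np.load(f"pics/{n}0.npz") for n in("top","side")}
def ray(n,p,c=None):
    c=c or C[n]; d=np.linalg.inv(c["camera_matrix"])@[p[0],p[1],1]; T=np.array(c["cam_to_world"])
    d=T[:3,:3]@(d*[1,-1,-1]); return T[:3,3],d/np.linalg.norm(d)
def plane(n,p,z,c=None):
    o,d=ray(n,p,c); return o+d*(z-o[2])/d[2]
def tri(*r):
    A=sum(np.eye(3)-np.outer(d,d) for o,d in r); b=sum((np.eye(3)-np.outer(d,d))@o for o,d in r)
    X=np.linalg.solve(A,b); return X,[np.linalg.norm(np.cross(X-o,d))*1e3 for o,d in r]
def m(p,x0,y0,f): return (x0+(p[0]+.5)/f-.5,y0+(p[1]+.5)/f-.5)
E
python3 - <<'E'
from h import *
np.set_printoptions(precision=4,suppress=True)
t=[m(p,300,140,10) for p in[(105,98),(240,62),(303,268),(170,308)]]
s=[m(p,292,199,10) for p in[(250,150),(325,218),(160,300),(78,213)]]
# top: left-up = +x(world far),+y ; match by plane estimate
T=np.array([plane("top",p,.08) for p in t]); S=np.array([plane("side",p,.08) for p in s])
print(T,S,sep="\n"); print("edges",np.linalg.norm(T-np.roll(T,-1,0),axis=1),np.linalg.norm(S-np.roll(S,-1,0),axis=1),T.mean(0),S.mean(0))
for i in range(4):
    j=np.argmin(np.linalg.norm(S-T[i],axis=1)); print("corner",i,j,tri(ray("top",t[i]),ray("side",s[j])))
print("spoontop",tri(ray("top",m((250,112),300,140,10)),ray("side",m((225,25),292,199,10))))
# pan
print("floor top",plane("top",m((179,238),155,120,4),.035))
for n,x0,y0,pts in[("top",155,120,[(47,227),(292,227),(170,107),(170,349),(85,140),(258,140),(83,310),(262,305)]),("side",216,130,[(84,100),(274,105),(170,47),(178,185),(110,65),(240,65)])]:
    P=np.array([plane(n,m(p,x0,y0,4),.088)[:2] for p in pts]); A=np.c_[2*P,np.ones(len(P))]; c=np.linalg.lstsq(A,(P**2).sum(1),rcond=None)[0]; print(n,"rim",c[:2],np.sqrt(c[2]+c[0]**2+c[1]**2))
for a,b in[((137,120),(252,80)),((108,32),(312,50))]: print("handle",tri(ray("top",m(a,155,120,4)),ray("side",m(b,216,130,4))))
for n,p in[("jar",(128,250)),("bun",(261,218)),("shk",(404,230)),("bunL",(101,185))]: print(n,plane("top",p,.06))
for p in[(155,248),(128,278),(172,287),(197,235),(237,244),(210,274)]: print("nut",plane("top",m(p,155,120,4),.048))
E
```

```text
[[ 0.5996 -0.1776  0.08  ]
 [ 0.6074 -0.2223  0.08  ]
 [ 0.5373 -0.2338  0.08  ]
 [ 0.5283 -0.1899  0.08  ]]
[[ 0.5988 -0.186   0.08  ]
 [ 0.6061 -0.2234  0.08  ]
 [ 0.5383 -0.2384  0.08  ]
 [ 0.5318 -0.1934  0.08  ]]
edges [0.0454 0.0711 0.0448 0.0724] [0.0382 0.0694 0.0455 0.0674] [ 0.5681 -0.2059  0.08  ] [ 0.5688 -0.2103  0.08  ]
corner 0 0 (array([ 0.6028, -0.1789,  0.0724]), [np.float64(0.8226323975545229), np.float64(0.8226323975547213)])
corner 1 1 (array([ 0.6074, -0.2224,  0.0788]), [np.float64(0.4352513569252966), np.float64(0.43525135692531164)])
corner 2 2 (array([ 0.5394, -0.2349,  0.076 ]), [np.float64(1.1172430156771271), np.float64(1.1172430156770732)])
corner 3 3 (array([ 0.531 , -0.191 ,  0.0774]), [np.float64(2.0900736073431614), np.float64(2.0900736073430983)])
spoontop (array([ 0.5664, -0.209 ,  0.1625]), [np.float64(0.3511248319240265), np.float64(0.35112483192414523)])
floor top [0.5471 0.19   0.035 ]
top rim [0.545  0.1892] 0.0976460627562102
side rim [0.5408 0.1689] 0.10764844804102089
handle (array([0.6383, 0.2114, 0.0777]), [np.float64(0.9452177590745884), np.float64(0.9452177590746517)])
handle (array([0.7125, 0.2287, 0.0872]), [np.float64(1.7404961537776842), np.float64(1.740496153777679)])
jar [0.3353 0.4234 0.06  ]
bun [0.3957 0.0007 0.06  ]
shk [ 0.3146 -0.4428  0.06  ]
bunL [0.552  0.5035 0.06  ]
nut [0.5374 0.2082 0.048 ]
nut [0.5146 0.2316 0.048 ]
nut [0.5037 0.1966 0.048 ]
nut [0.5449 0.1735 0.048 ]
nut [0.5342 0.1416 0.048 ]
nut [0.5114 0.1652 0.048 ]
```

The holder is centred near (0.568, -0.2075) with yaw about 9.5°. The spoon top is at z≈0.163 (expected 0.167). The pan is at (0.546, 0.1895), with its handle pointing at about 13°. I'll move above the holder in three legs, then look with the wrist camera.

Call:
move_arm --motion '[[[25, 25, -4], [0, 0, 0], 0], [[50, 51, -8], [0, 0, 0], 0], [[75, 76, -12], [0, 0, 0], 0], [[100, 102, -16], [0, 0, 0], 0], [[125, 127, -20], [0, 0, 0], 0], [[150, 152, -25], [0, 0, 0], 0], [[175, 178, -30], [0, 0, 0], 0], [[200, 203, -34], [0, 0, 0], 0]]'

```text
clock: 0.77
tool_pos: [0.3884, 0.3327, 0.2797]
orientation: [180.0, 0.0, -26.3]
force: [-0.3, 0.5, -0.1]
opening: 0.0878
gripper_force: 0.0
```

Call:
move_arm --motion '[[[25, 25, 0], [0, 0, 0], 0], [[50, 51, 0], [0, 0, 0], 0], [[75, 76, 0], [0, 0, 0], 0], [[100, 102, 0], [0, 0, 0], 0], [[125, 127, 0], [0, 0, 0], 0], [[150, 152, 0], [0, 0, 0], 0], [[175, 178, 0], [0, 0, 0], 0], [[200, 203, 0], [0, 0, 0], 0]]'

```text
clock: 1.43
tool_pos: [0.4776, 0.0622, 0.2796]
orientation: [-180.0, 0.0, -26.3]
force: [0.8, 0.2, 1.5]
opening: 0.0877
gripper_force: 0.0
```

Call:
move_arm --motion '[[[22, 22, 0], [0, 0, 6], 0], [[45, 45, 0], [0, 0, 12], 0], [[68, 68, 0], [0, 0, 18], 0], [[90, 91, 0], [0, 0, 24], 0], [[112, 114, 0], [0, 0, 30], 0], [[135, 136, 0], [0, 0, 36], 0], [[157, 158, 0], [0, 0, 42], 0], [[180, 182, 0], [0, 0, 48.2], 0], [[201, 203, 0], [0, 0, 54.2], 0], [[201, 203, 0], [0, 0, 54.2], 0]]'

```text
clock: 2.27
tool_pos: [0.5687, -0.211, 0.2782]
orientation: [179.9, -0.0, -81.0]
force: [0.6, 0.8, -0.1]
opening: 0.0874
gripper_force: 0.0
```

```bash
python3 - <<'E'
from plant import ctrl
import cv2,numpy as np
s=ctrl.snapshot("wrist");o=ctrl.get_obs(); print(o["clock"],o["tool_pos"],o["orientation"],o["joint_pos"])
np.savez("pics/wrist0.npz",**{k:s[k] for k in("camera_matrix","cam_to_world")})
print(s["cam_to_world"].round(3))
cv2.imwrite("pics/w0.png",s["color"])
E
```

```text
2.3167 [ 0.56806773 -0.20928811  0.27816043] [ 1.79877175e+02  2.43948414e-02 -8.07511580e+01] [-1.75456080e+00  1.30225071e+01 -5.55872125e+00 -5.30288012e-04
 -7.15439949e+01  1.10035974e+01]
[[-0.988  0.149  0.044  0.58 ]
 [-0.155 -0.953 -0.259 -0.28 ]
 [ 0.003 -0.263  0.965  0.418]
 [ 0.     0.     0.     1.   ]]
```

View pics/w0.png

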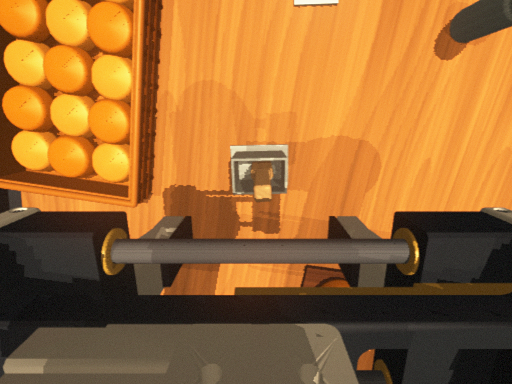

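The wrist view shows the holder at about (260,170), with the spoon handle's top at (262,190). I'll zoom in for the spoon's yaw.

```bash
python3 - <<'E'
import cv2
a=cv2.imread("pics/w0.png")[140:206,222:298]
cv2.imwrite("pics/w0c.png",cv2.resize(a,None,fx=9,fy=9,interpolation=cv2.INTER_CUBIC))
E
```

```text
(no output)
```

View pics/w0c.png

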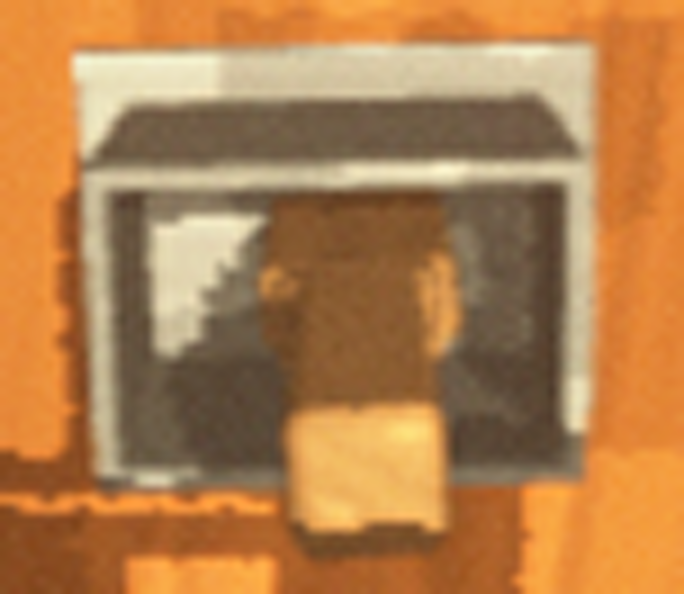

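The spoon's blade lies along the holder's long axis, aligned within a few degrees. Its top face is centred at (368,468) in the crop.

```bash
python3 - <<'E'
from h import *
w=np.load("pics/wrist0.npz")
np.set_printoptions(precision=4,suppress=True)
M=lambda p:m(p,222,140,9)
r=[ray("top",m((250,112),300,140,10)),ray("side",m((225,25),292,199,10)),ray("",M((368,468)),w)]
print(tri(*r)); print("wrist at .167",plane("",M((368,468)),.167,w))
print("corners .167",[plane("",M(p),.167,w)[:2] for p in[(288,412),(442,402),(444,526),(294,530)]])
R=np.array([plane("",M(p),.08,w)[:2] for p in[(84,165),(592,160),(582,480),(98,485)]]); print("rim",R,R.mean(0), np.degrees(np.arctan2(*(R[0]-R[1])[::-1])),np.degrees(np.arctan2(*(R[3]-R[2])[::-1])))
# shoulders of blade (z~.072): lower outer ends
print("shoulder",[plane("",M(p),.072,w)[:2] for p in[(272,280),(442,285)]])
o=np.array([.568,-.2075])
E
```

```text
(array([ 0.5657, -0.2091,  0.1632]), [np.float64(0.3309837496422918), np.float64(0.8084003683207472), np.float64(0.7660471220032591)])
wrist at .167 [ 0.5652 -0.2099  0.167 ]
corners .167 [array([ 0.5748, -0.2149]), array([ 0.5584, -0.2186]), array([ 0.5558, -0.2047]), array([ 0.5722, -0.2016])]
rim [[ 0.6073 -0.2238]
 [ 0.5358 -0.2357]
 [ 0.5286 -0.1887]
 [ 0.5992 -0.1769]] [ 0.5677 -0.2063] 9.476088602176773 9.498752530425948
shoulder [array([ 0.5783, -0.2098]), array([ 0.5533, -0.2129])]
```

Call:
move_arm --motion '[[[1, 2.7, 10], [0, 0, -1], 0], [[1.5, 2.7, 30], [0, 0, -2], 0], [[1.5, 2.7, 55], [0, 0, -2], 0], [[1.5, 2.7, 80], [0, 0, -2], 0], [[1.5, 2.7, 105], [0, 0, -2], 0], [[1.5, 2.7, 130], [0, 0, -2], 0], [[1.5, 2.7, 143], [0, 0, -2], 0], [[1.5, 2.7, 148], [0, 0, -2], 0], [[1.5, 2.7, 148], [0, 0, -2], 0.4], [[1.5, 2.7, 148], [0, 0, -2], 0.6]]'

```text
clock: 3.15
tool_pos: [0.5659, -0.2084, 0.1321]
orientation: [-180.0, -0.0, -78.4]
force: [-0.5, 0.3, -0.5]
opening: 0.0793
gripper_force: 0.0
```

Call:
move_arm --motion '[[[0, 0, 0], [0, 0, 0], 0.8], [[0, 0, 0], [0, 0, 0], 1], [[0, 0, 0], [0, 0, 0], 1], [[0, 0, 0], [0, 0, 0], 1], [[0, 0, 0], [0, 0, 0], 1], [[0, 0, 0], [0, 0, 0], 1], [[0, 0, 0], [0, 0, 0], 1]]'

```text
clock: 3.73
tool_pos: [0.5657, -0.209, 0.1317]
orientation: [-180.0, -0.0, -78.5]
force: [-0.2, 0.6, -0.3]
opening: 0.0331
gripper_force: 0.0
```

Still closing.

Call:
move_arm --motion '[[[0, 0, 0], [0, 0, 0], 1], [[0, 0, 0], [0, 0, 0], 1], [[0, 0, 0], [0, 0, 0], 1], [[0, 0, 0], [0, 0, 0], 1], [[0, 0, 0], [0, 0, 0], 1], [[0, 0, 0], [0, 0, 0], 1]]'

```text
clock: 4.23
tool_pos: [0.5656, -0.209, 0.1315]
orientation: [180.0, 0.0, -78.5]
force: [0.4, -0.1, -1.1]
opening: 0.0181
gripper_force: 30.0
```

Call:
move_arm --motion '[[[0, 0, -5], [0, 0, 0], 1], [[0, 0, -15], [0, 0, 0], 1], [[0, 0, -30], [0, 0, 0], 1], [[0, 0, -50], [0, 0, 0], 1], [[0, 0, -70], [0, 0, 0], 1], [[0, 0, -90], [0, 0, 0], 1], [[0, 0, -105], [0, 0, 0], 1], [[0, 0, -115], [0, 0, 0], 1], [[0, 0, -120], [0, 0, 0], 1], [[0, 0, -120], [0, 0, 0], 1]]'

```text
clock: 5.07
tool_pos: [0.566, -0.209, 0.253]
orientation: [-179.9, -0.0, -78.5]
force: [0.5, -0.3, -0.5]
opening: 0.0178
gripper_force: 30.0
```

```bash
python3 - <<'E'
from plant import ctrl
import cv2,numpy as np
o=ctrl.get_obs(); print(o["clock"],o["tool_pos"],o["orientation"],o["joint_pos"].round(1),o["opening"],o["gripper_force"])
a=ctrl.snapshot("side")["color"];b=ctrl.snapshot("top")["color"]
c=lambda im,x,y:cv2.resize(im[y:y+80,x:x+80],None,fx=5,fy=5,interpolation=cv2.INTER_CUBIC)
cv2.imwrite("pics/l.png",np.hstack([c(a,272,165),c(b,285,110)]))
p=np.array([.546,.1895]);t=o["tool_pos"][:2];y=np.radians(-78.5)
X=np.array([np.cos(y),np.sin(y)]);Y=np.array([np.sin(y),-np.cos(y)])
q=p+.029*np.array([np.cos(np.radians(13)),np.sin(np.radians(13))]); d=q-[.5657,-.2095]; print(q,"tool shift",d@X*1e3,d@Y*1e3)
for k in range(0,31):
    a=np.radians(13-12*k); e=.029*np.array([np.cos(a)-np.cos(np.radians(13)),np.sin(a)-np.sin(np.radians(13))])*1e3; print(k,(e@X).round(1),(e@Y).round(1),end=" | ")
E
```

```text
5.0667 [ 0.56603826 -0.2090015   0.2529592 ] [-1.79884706e+02 -3.50804478e-02 -7.84836858e+01] [ -1.7  13.5  -8.2   0.  -68.1  13.2] 0.017807040522251193 29.99990075826645
[0.57425673 0.19602358] tool shift -395.67663695265804 -89.23335157572258
0 0.0 0.0 | 1 6.0 0.5 | 2 11.9 2.2 | 3 17.2 5.1 | 4 21.8 9.0 | 5 25.5 13.8 | 6 28.1 19.3 | 7 29.5 25.2 | 8 29.7 31.3 | 9 28.6 37.2 | 10 26.2 42.8 | 11 22.8 47.8 | 12 18.4 52.0 | 13 13.2 55.2 | 14 7.5 57.2 | 15 1.5 58.0 | 16 -4.5 57.5 | 17 -10.3 55.8 | 18 -15.7 52.9 | 19 -20.3 49.0 | 20 -24.0 44.1 | 21 -26.6 38.7 | 22 -28.0 32.8 | 23 -28.2 26.7 | 24 -27.0 20.8 | 25 -24.7 15.2 | 26 -21.3 10.2 | 27 -16.9 6.0 | 28 -11.7 2.8 | 29 -6.0 0.8 | 30 -0.0 0.0 |
```

View pics/l.png

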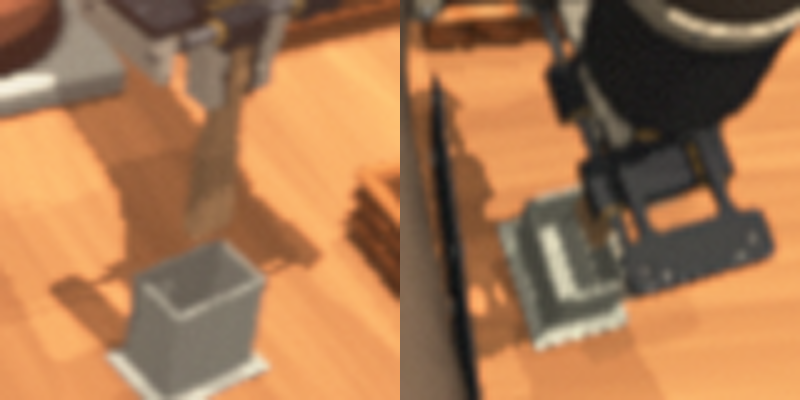

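The spoon hangs upright and clear of the holder, with its foot around z≈0.125. Now to the pan.

Call:
move_arm --motion '[[[-10, -2, 0], [0, 0, 0], 1], [[-30, -6, 0], [0, 0, 0], 1], [[-55, -12, 0], [0, 0, 0], 1], [[-85, -19, 0], [0, 0, 0], 1], [[-115, -26, 0], [0, 0, 0], 1], [[-145, -32, 0], [0, 0, 0], 1], [[-170, -38, 0], [0, 0, 0], 1], [[-190, -43, 0], [0, 0, 0], 1], [[-200, -45, 0], [0, 0, 0], 1]]'

```text
clock: 5.92
tool_pos: [0.5694, -0.0014, 0.2505]
orientation: [179.9, 0.0, -78.4]
force: [0.1, -1.2, -1.1]
opening: 0.0176
gripper_force: 30.0
```

Call:
move_arm --motion '[[[-10, -2, 0], [0, 0, 0], 1], [[-30, -6, 0], [0, 0, 0], 1], [[-55, -12, 0], [0, 0, 0], 1], [[-85, -19, 0], [0, 0, 0], 1], [[-115, -26, 0], [0, 0, 0], 1], [[-145, -32, 0], [0, 0, 0], 1], [[-170, -38, 0], [0, 0, 0], 1], [[-190, -43, 0], [0, 0, 0], 1], [[-196, -44, 0], [0, 0, 0], 1], [[-196, -44, 0], [0, 0, 0], 1]]'

```text
clock: 6.75
tool_pos: [0.5736, 0.1979, 0.2507]
orientation: [179.9, -0.0, -78.4]
force: [0.2, -0.5, -1.3]
opening: 0.0181
gripper_force: 30.0
```

Call:
move_arm --motion '[[[0, 0, 8], [0, 0, 0], 1], [[0, 0, 20], [0, 0, 0], 1], [[0, 0, 35], [0, 0, 0], 1], [[0, 0, 50], [0, 0, 0], 1], [[0, 0, 62], [0, 0, 0], 1], [[0, 0, 71], [0, 0, 0], 1], [[0, 0, 77], [0, 0, 0], 1], [[0, 0, 80], [0, 0, 0], 1], [[0, 0, 80], [0, 0, 0], 1]]'

```text
clock: 7.5
tool_pos: [0.5738, 0.1962, 0.1711]
orientation: [180.0, -0.0, -78.5]
force: [-0.1, 0.1, 0.2]
opening: 0.0181
gripper_force: 30.0
```

```bash
python3 - <<'E'
from plant import ctrl
import cv2,numpy as np
o=ctrl.get_obs(); print(o["clock"],o["tool_pos"],o["orientation"],o["force"])
a=ctrl.snapshot("side")["color"];b=ctrl.snapshot("top")["color"]
c=lambda im,x,y:cv2.resize(im[y:y+100,x:x+100],None,fx=4,fy=4,interpolation=cv2.INTER_CUBIC)
cv2.imwrite("pics/p.png",np.hstack([c(a,216,110),c(b,150,110)]))
E
```

```text
7.5 [0.57376167 0.1962105  0.17105076] [ 1.79959463e+02 -2.29537548e-02 -7.85223261e+01] [-0.09302937  0.07378741  0.21447504]
```

View pics/p.png

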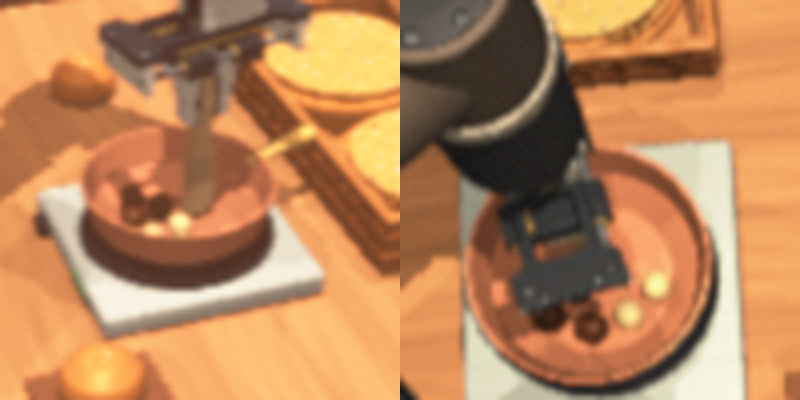

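The blade is down on the handle side of the pan and the nuts have not moved. Stirring clockwise, first turn.

Call:
move_arm --motion '[[[6, 0.5, 0], [0, 0, 0], 1], [[11.9, 2.2, 0], [0, 0, 0], 1], [[17.2, 5.1, 0], [0, 0, 0], 1], [[21.8, 9, 0], [0, 0, 0], 1], [[25.5, 13.8, 0], [0, 0, 0], 1], [[28.1, 19.3, 0], [0, 0, 0], 1], [[29.5, 25.2, 0], [0, 0, 0], 1], [[29.7, 31.3, 0], [0, 0, 0], 1], [[28.6, 37.2, 0], [0, 0, 0], 1], [[26.2, 42.8, 0], [0, 0, 0], 1]]'

```text
clock: 8.43
tool_pos: [0.5364, 0.1625, 0.1716]
orientation: [-180.0, 0.0, -78.5]
force: [0.1, 0.4, -0.9]
opening: 0.0175
gripper_force: 30.0
```

Call:
move_arm --motion '[[[-3.4, 5, 0], [0, 0, 0], 1], [[-7.8, 9.2, 0], [0, 0, 0], 1], [[-13, 12.4, 0], [0, 0, 0], 1], [[-18.7, 14.4, 0], [0, 0, 0], 1], [[-24.7, 15.2, 0], [0, 0, 0], 1], [[-30.7, 14.7, 0], [0, 0, 0], 1], [[-36.5, 13, 0], [0, 0, 0], 1], [[-41.9, 10.1, 0], [0, 0, 0], 1], [[-46.5, 6.2, 0], [0, 0, 0], 1], [[-50.2, 1.3, 0], [0, 0, 0], 1]]'

```text
clock: 9.27
tool_pos: [0.5262, 0.2118, 0.1715]
orientation: [180.0, -0.1, -78.5]
force: [0.2, -2.2, -1.1]
opening: 0.0178
gripper_force: 30.0
```

Call:
move_arm --motion '[[[-2.6, -5.4, 0], [0, 0, 0], 1], [[-4, -11.3, 0], [0, 0, 0], 1], [[-4.2, -17.4, 0], [0, 0, 0], 1], [[-3, -23.3, 0], [0, 0, 0], 1], [[-0.7, -28.9, 0], [0, 0, 0], 1], [[2.7, -33.9, 0], [0, 0, 0], 1], [[7.1, -38.1, 0], [0, 0, 0], 1], [[12.3, -41.3, 0], [0, 0, 0], 1], [[18, -43.3, 0], [0, 0, 0], 1], [[24, -44.1, 0], [0, 0, 0], 1]]'

```text
clock: 10.1
tool_pos: [0.5742, 0.1962, 0.1715]
orientation: [180.0, 0.0, -78.5]
force: [-0.4, -0.6, -0.2]
opening: 0.0176
gripper_force: 30.0
```

```bash
python3 - <<'E'
from plant import ctrl
import cv2,numpy as np
o=ctrl.get_obs(); print(o["clock"],o["tool_pos"],o["orientation"],o["force"],o["opening"])
a=ctrl.snapshot("side")["color"];b=ctrl.snapshot("top")["color"]
c=lambda im,x,y:cv2.resize(im[y:y+100,x:x+100],None,fx=4,fy=4,interpolation=cv2.INTER_CUBIC)
cv2.imwrite("pics/q.png",np.hstack([c(a,216,110),c(b,150,110)]))
E
```

```text
10.1 [0.57421095 0.19615216 0.17150607] [ 1.79996852e+02  7.49876160e-04 -7.85047823e+01] [-0.36692635 -0.5838563  -0.20361718] 0.017640215869403543
```

View pics/q.png

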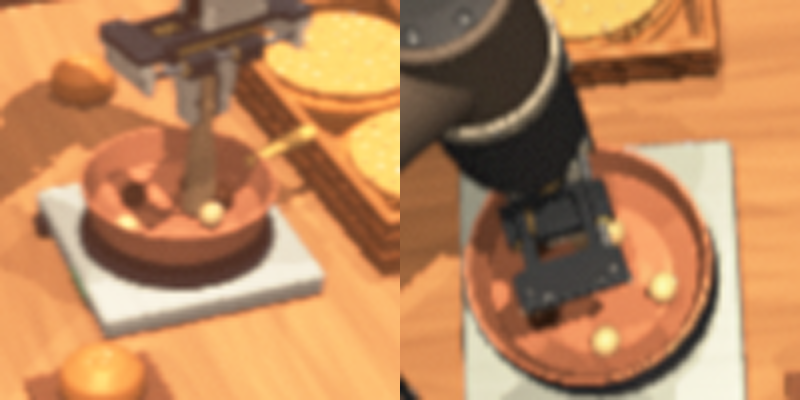

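The first turn has scattered both kinds of nut and all are still in the pan. Second turn next.

Call:
move_arm --motion '[[[6, 0.5, 0], [0, 0, 0], 1], [[11.9, 2.2, 0], [0, 0, 0], 1], [[17.2, 5.1, 0], [0, 0, 0], 1], [[21.8, 9, 0], [0, 0, 0], 1], [[25.5, 13.8, 0], [0, 0, 0], 1], [[28.1, 19.3, 0], [0, 0, 0], 1], [[29.5, 25.2, 0], [0, 0, 0], 1], [[29.7, 31.3, 0], [0, 0, 0], 1], [[28.6, 37.2, 0], [0, 0, 0], 1], [[26.2, 42.8, 0], [0, 0, 0], 1]]'

```text
clock: 11.03
tool_pos: [0.5364, 0.1626, 0.1717]
orientation: [-180.0, 0.0, -78.5]
force: [0.2, -0.4, -0.2]
opening: 0.018
gripper_force: 30.0
```

Call:
move_arm --motion '[[[-3.4, 5, 0], [0, 0, 0], 1], [[-7.8, 9.2, 0], [0, 0, 0], 1], [[-13, 12.4, 0], [0, 0, 0], 1], [[-18.7, 14.4, 0], [0, 0, 0], 1], [[-24.7, 15.2, 0], [0, 0, 0], 1], [[-30.7, 14.7, 0], [0, 0, 0], 1], [[-36.5, 13, 0], [0, 0, 0], 1], [[-41.9, 10.1, 0], [0, 0, 0], 1], [[-46.5, 6.2, 0], [0, 0, 0], 1], [[-50.2, 1.3, 0], [0, 0, 0], 1]]'

```text
clock: 11.87
tool_pos: [0.5259, 0.2123, 0.1713]
orientation: [180.0, -0.0, -78.5]
force: [0.9, 0.1, -1.5]
opening: 0.0179
gripper_force: 30.0
```

Call:
move_arm --motion '[[[-2.6, -5.4, 0], [0, 0, 0], 1], [[-4, -11.3, 0], [0, 0, 0], 1], [[-4.2, -17.4, 0], [0, 0, 0], 1], [[-3, -23.3, 0], [0, 0, 0], 1], [[-0.7, -28.9, 0], [0, 0, 0], 1], [[2.7, -33.9, 0], [0, 0, 0], 1], [[7.1, -38.1, 0], [0, 0, 0], 1], [[12.3, -41.3, 0], [0, 0, 0], 1], [[18, -43.3, 0], [0, 0, 0], 1], [[24, -44.1, 0], [0, 0, 0], 1]]'

```text
clock: 12.7
tool_pos: [0.5742, 0.1962, 0.1715]
orientation: [-180.0, 0.0, -78.5]
force: [0.2, -0.2, -0.4]
opening: 0.0177
gripper_force: 30.0
```

Call:
move_arm --motion '[[[0, 0, 0], [0, 0, 0], 1], [[0, 0, 0], [0, 0, 0], 1], [[0, 0, -6], [0, 0, 0], 1], [[0, 0, -16], [0, 0, 0], 1], [[0, 0, -30], [0, 0, 0], 1], [[0, 0, -45], [0, 0, 0], 1], [[0, 0, -60], [0, 0, 0], 1], [[0, 0, -72], [0, 0, 0], 1], [[0, 0, -80], [0, 0, 0], 1], [[0, 0, -82], [0, 0, 0], 1]]'

```text
clock: 13.53
tool_pos: [0.5744, 0.1975, 0.2562]
orientation: [-179.8, 0.1, -78.5]
force: [0.1, 1.0, -0.5]
opening: 0.018
gripper_force: 30.0
```

Call:
move_arm --motion '[[[10, 2, 0], [0, 0, 0], 1], [[30, 6, 0], [0, 0, 0], 1], [[55, 12, 0], [0, 0, 0], 1], [[85, 19, 0], [0, 0, 0], 1], [[115, 26, 0], [0, 0, 0], 1], [[145, 32, 0], [0, 0, 0], 1], [[170, 38, 0], [0, 0, 0], 1], [[190, 43, 0], [0, 0, 0], 1], [[196, 44, 0], [0, 0, 0], 1]]'

```text
clock: 14.28
tool_pos: [0.5687, -0.007, 0.2529]
orientation: [179.9, -0.0, -78.6]
force: [-0.3, 0.0, -0.1]
opening: 0.0181
gripper_force: 30.0
```

Call:
move_arm --motion '[[[10, 2, 0], [0, 0, 0], 1], [[30, 6, 0], [0, 0, 0], 1], [[55, 12, 0], [0, 0, 0], 1], [[85, 19, 0], [0, 0, 0], 1], [[115, 26, 0], [0, 0, 0], 1], [[145, 32, 0], [0, 0, 0], 1], [[170, 38, 0], [0, 0, 0], 1], [[190, 43, 0], [0, 0, 0], 1], [[199, 46, 0], [0, 0, 0], 1], [[199, 46, 0], [0, 0, 0], 1]]'

```text
clock: 15.12
tool_pos: [0.5641, -0.2096, 0.2529]
orientation: [179.9, 0.0, -78.6]
force: [0.7, -0.1, -0.1]
opening: 0.0178
gripper_force: 30.0
```

```bash
python3 - <<'E'
from plant import ctrl
import cv2,numpy as np
o=ctrl.get_obs(); print(o["clock"],o["tool_pos"],o["orientation"],o["force"],o["opening"])
a=ctrl.snapshot("side")["color"];b=ctrl.snapshot("top")["color"]
c=lambda im,x,y:cv2.resize(im[y:y+75,x:x+100],None,fx=4,fy=4,interpolation=cv2.INTER_CUBIC)
cv2.imwrite("pics/r.png",np.vstack([np.hstack([c(a,216,125),c(b,150,140)]),np.hstack([c(a,272,175),c(b,270,110)])]))
E
```

```text
15.1167 [ 0.56405522 -0.20963518  0.25287145] [ 1.79930929e+02  1.14992663e-02 -7.85805356e+01] [ 0.66966022 -0.11522078 -0.07760502] 0.017786482285297927
```

View pics/r.png

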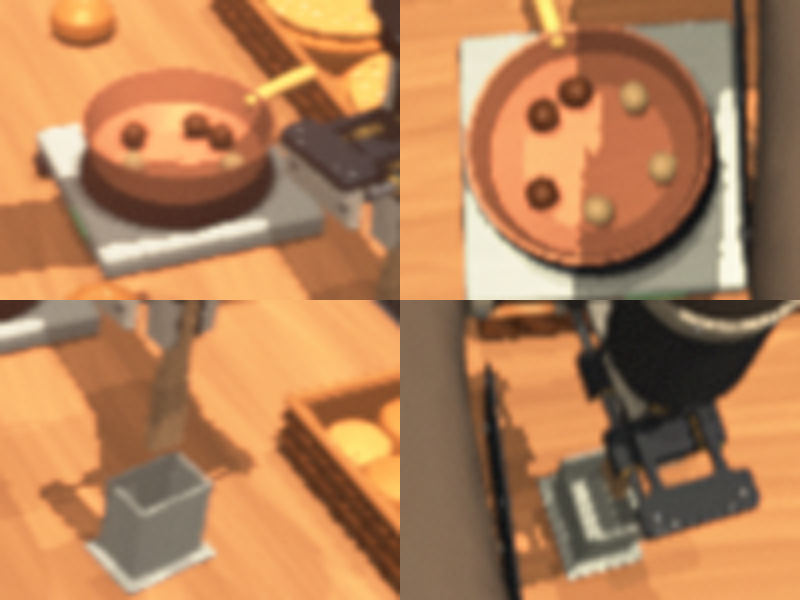

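The nuts are well displaced and all six are in the pan. One hazelnut at top px ~(208,164) is over 40 mm from every hazelnut's start, and two walnuts are now near the handle. The spoon hangs over the holder, so I lower it a little nearer the centre.

Call:
move_arm --motion '[[[-1.8, -3.9, 8], [0, 0, 0], 1], [[-1.8, -3.9, 22], [0, 0, 0], 1], [[-1.8, -3.9, 40], [0, 0, 0], 1], [[-1.8, -3.9, 58], [0, 0, 0], 1], [[-1.8, -3.9, 76], [0, 0, 0], 1], [[-1.8, -3.9, 94], [0, 0, 0], 1], [[-1.8, -3.9, 108], [0, 0, 0], 1], [[-1.8, -3.9, 117], [0, 0, 0], 1], [[-1.8, -3.9, 121], [0, 0, 0], 1], [[-1.8, -3.9, 121], [0, 0, 0], 1]]'

```text
clock: 16.05
tool_pos: [0.5681, -0.2049, 0.1322]
orientation: [180.0, -0.0, -78.4]
force: [-0.3, 0.0, -0.1]
opening: 0.0179
gripper_force: 30.0
```

Call:
move_arm --motion '[[[0, 0, 0.5], [0, 0, 0], 0.75], [[0, 0, 0.5], [0, 0, 0], 0.7], [[0, 0, 0.5], [0, 0, 0], 0.6], [[0, 0, 0.5], [0, 0, 0], 0.4], [[0, 0, 0.5], [0, 0, 0], 0.2], [[0, 0, 0.5], [0, 0, 0], 0.1], [[0, 0, 0.5], [0, 0, 0], 0], [[0, 0, 0.5], [0, 0, 0], 0], [[0, 0, 0.5], [0, 0, 0], 0], [[0, 0, 0.5], [0, 0, 0], 0]]'

```text
clock: 16.88
tool_pos: [0.5679, -0.2057, 0.132]
orientation: [180.0, 0.0, -78.5]
force: [-0.8, 0.5, 0.3]
opening: 0.0743
gripper_force: 0.0
```

Call:
move_arm --motion '[[[0, 0, -5], [0, 0, 0], 0], [[0, 0, -15], [0, 0, 0], 0], [[0, 0, -30], [0, 0, 0], 0], [[0, 0, -50], [0, 0, 0], 0], [[0, 0, -75], [0, 0, 0], 0], [[0, 0, -100], [0, 0, 0], 0], [[0, 0, -120], [0, 0, 0], 0], [[0, 0, -135], [0, 0, 0], 0], [[0, 0, -145], [0, 0, 0], 0], [[0, 0, -145], [0, 0, 0], 0]]'

```text
clock: 17.72
tool_pos: [0.5689, -0.2059, 0.2803]
orientation: [-179.8, -0.1, -78.5]
force: [0.4, 0.1, 0.1]
opening: 0.0879
gripper_force: 0.0
```

```bash
python3 - <<'E'
from plant import ctrl
import cv2,numpy as np
from h import *
o=ctrl.get_obs(); print(o["clock"],o["tool_pos"],o["opening"])
s=ctrl.snapshot("wrist"); a0=cv2.imread("pics/w0.png")
d=ctrl.snapshot("side")["color"]; d0=cv2.imread("pics/side0.png")
# where a standing spoon's top and foot should appear; match of the old top-face patch
for n,i,i0,box in[("wrist",s["color"],a0,(250,180,26,24)),("side",d,d0,(305,196,18,30))]:
    x,y,w,h=box; t=i0[y:y+h,x:x+w]; r=cv2.matchTemplate(i[y-15:y+h+15,x-15:x+w+15],t,cv2.TM_CCOEFF_NORMED); _,v,_,l=cv2.minMaxLoc(r); print(n,"score",round(v,3),"shift px",l[0]-15,l[1]-15)
E
```

```text
17.7167 [ 0.56893582 -0.20592154  0.28033244] 0.08785179261124276
wrist score 0.942 shift px -2 -2
side score 0.616 shift px 8 -10
```

The wrist view matches the original standing spoon (score 0.94, 2 px shift). The side match was poor (0.62), perhaps because the gripper hides or shades the spoon there. The tool is clear, so I'm handing in.

```bash
python3 -c "
from plant import ctrl
print(ctrl.close_job())"
```

```text
the job is handed in; nothing more can be done
None
```

I stirred the nuts two full clockwise turns, stood the spoon back upright in its holder, and handed the job in at about 18 s; all six nuts were still in the pan, but the hand-in returned no verdict, and the side camera did not confirm the spoon's final pose (the wrist camera did).

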